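# Feed the bush through the chute flap

### The arm

A 6-joint arm with a two-finger parallel gripper is mounted at the origin on a cart in front of the work surface, level with it; the furniture and walls round the work are solid. World frame = base frame: x ahead of the robot, y to its left, z up, the work surface at z = 0. Lengths are in m, angles in rad, forces in N, time in s.
With the tool pointing down it reaches from about 0.275 to 0.75 m from the base axis. Payload 10.2 kg.
Tool frame: the origin (TCP) lies midway between the tips of the shut fingers; the grasp point (between the pads) lies 19 mm behind it (env.hold_point_z is the distance from the TCP to the grasp point, in m); z points along the fingers, y is the line along which they close (so a half turn about z gives the same grasp; the last joint's range is limited). The gripper opens to 85 mm and grips with 20 to 120 N. Pads are 22 mm wide; open, the fingers measure 114 mm over their backs; the gripper's body (76 mm by 85 mm) begins 54 mm behind the grasp point. The pads swing forward as they close: fully open they stand 13 mm farther back than shut.
Start: joints at [-1.567, 0.313, 1.498, -0, 1.331, -0.223], TCP at [0.118, -0.512, 0.231] pointing down, gripper open.
Joint ranges: [-2.94, 2.94], [-0.97, 2.17], [0.19, 2.56], [-1.23, 4.37], [0.02, 3.11], [-2.88, 2.88]. Speed limits (rad/s): [2.39, 2.39, 3.01, 3.14, 3.14, 3.14].

### API

Orientations are given as a unit quaternion [x, y, z, w].
In Python, from bench import env, kinematics, monitor, eyes, job gives the robot as it stands. The module is installed in compiled form; this text tells all that it offers. Calls block until the motion is done:
- env.reach(position, orientation): joint-space move of the TCP to a pose.
- env.movel(position, velocity=0.15, frame=None, guard=None): straight line of the TCP; frame=None keeps the orientation; velocity is the mean speed in m/s. With guard (N) it stops when the force on the tool has changed by that much, and returns True; else False.
- env.set_joints(angles): joint-space move.
- env.release() and env.close_gripper(effort=None): open the fingers fully, or close them until they stop; effort is the grip in N (None keeps the last).
- env.hold(seconds).
- kinematics.ik(position, orientation): joint angles nearest the present ones, or None.
- monitor.sense(): the state.
- eyes.grab_frame(name): name is "scene" or "top"; returns a dict with "frame" (420x560x3 uint8, red, green, blue), "mtx" (3x3 intrinsics, pixels), "k1" (the pictures are not rectified: a ray, as slopes to the right and down, at radius r is drawn at 1 + k1 r^2 times it, then the intrinsics apply), "view" (4x4, takes a point from world to camera coordinates). Camera axes: x right, y down, z forward; pixel columns grow to the right and rows downward; lengths in m; the calibration is good to about 2 mm. A picture is of the moment at which its call begins. There is no depth.
A pose or a line that the arm cannot do raises env.MotionError and nothing moves.
- job.hand_in(): hands the job in; it is judged then, once.
The state is a dict: "clock": time; "joints": joint angles; "qvel": joint speeds; "joint_efforts": joint torques, N m; "position": TCP position; "ee_rot": TCP orientation; "contact_force": force on the tool from outside, world axes, zero at the start; "ft_torque": the same for the moment, N m; "finger_gap": opening from 0.0 (shut) to 1.0 (fully open); "gripper_force": force on a finger pad.
Only numpy, scipy, OpenCV 4.12 (cv2) and the standard library are available. Lean on these libraries where they do the work, as an engineer would, in place of code of your own. Each camera call takes 0.05 s, during which the arm holds its last target. There are 200 camera calls.

### The job

Push the steel bush (the thick ring with the bore) along its lane with closed fingertips, through the hanging flap, until it slides down into the catch tray behind; then draw the fingers back out so that the flap falls shut. Only push it: do not pick the bush up. Leave the flat disc in the other lane, that lane's flap, the brass bush and the V-block alone.

Things in the scene. Friction and masses are not known exactly. Their poses are not given: they have to be found in the camera images.
- chute: Fixed grey feed chute, 135 mm wide, 256 mm long, with two lanes side by side. Origin on the worktop under the flaps' hinge line, midway between the lanes (centred at y = +-32.5 mm). x points along the lanes in the feed direction, y left, z up. The level feed bed is 75 mm above the worktop, from x = -120 mm to its end (sill) at x = +10 mm; a part drops once its centre is about 10 mm past the sill.
- tray (a point): Middle of the floor of the catch tray, shared by both lanes: x = 57 to 131 mm in the chute's frame, full width, floor 12 mm above the worktop, walls 77 mm high. A 50 degree ramp leads from the sill down into it.
- mouth_left (a point): Point on the bed in the middle of the left (+y) lane, under its flap's hinge line. Each lane is 60 mm wide and open above (no lintel); its walls are 5 mm thick and stand 30 mm above the bed, and 47 mm above it within 10 mm of the hinge line.
- plate_left (a point): Centre of the left flap's plate, 30 mm below its hinge when shut. The plate is 56 mm wide and spans 3 to 22 mm above the bed when shut; above it, between two side arms, is an open notch 48 mm wide through which upright closed fingers can pass up to about 15 mm beyond the hinge line.
- flap_left (a joint): Angle of the left (+y) lane's flap: 0 hangs shut, positive swings away from the robot and up, stop at 1.35 rad. Thin U-shaped steel flap, 50 g, hung from two stub pins in the lane walls, 42 mm above the bed, with no axle between them. Its own weight shuts it, damped, within about a second.
- mouth_right (a point): Point on the bed in the middle of the right (-y) lane, under its flap's hinge line. Each lane is 60 mm wide and open above (no lintel); its walls are 5 mm thick and stand 30 mm above the bed, and 47 mm above it within 10 mm of the hinge line.
- plate_right (a point): Centre of the right flap's plate, 30 mm below its hinge when shut. The plate is 56 mm wide and spans 3 to 22 mm above the bed when shut; above it, between two side arms, is an open notch 48 mm wide through which upright closed fingers can pass up to about 15 mm beyond the hinge line.
- flap_right (a joint): Angle of the right (-y) lane's flap: 0 hangs shut, positive swings away from the robot and up, stop at 1.35 rad. Thin U-shaped steel flap, 50 g, hung from two stub pins in the lane walls, 42 mm above the bed, with no axle between them. Its own weight shuts it, damped, within about a second.
- bush_center (a point): Centre (half-way up) of the steel bush to be fed: plain grey ring standing on its flat face, 36 mm diameter, 18 mm high, through bore, 100 g, loose on the bed in one of the lanes, in front of the flap.
- disc_center (a point): Centre of the flat solid grey disc in the other lane: 40 mm diameter, 9 mm high, no bore, loose. Stays where it is.
- brass_bush: Loose brass bush 30 mm diameter, 26 mm high, standing on the worktop left of the chute; origin at the centre of its underside. Bystander.
- vee: Loose hardened steel V-block 36 x 44 x 32 mm on the worktop right of the chute; origin at the centre of its underside. Bystander.
Mind the look-alikes: they are no part of the job. Of the things like the part that bears bush_center, leave any that is blue or red; of the rest the smaller one is meant.

How it is judged:
On the way, in this order (a step that is already met when the one before it is completed fails the run):
1. the bush has pushed the flap of its lane open and lies under it (x of bush_center in the frame of chute between -0.005 and 0.05 m and ((y of bush_center in the frame of chute above 0 m and value of joint flap_left above 0.4 rad) or (y of bush_center in the frame of chute below 0 m and value of joint flap_right above 0.4 rad))), for 0.05 s.
2. the bush lies in the catch tray (x of bush_center in the frame of chute between 0.05 and 0.131 m and z of bush_center in the frame of chute below 0.05 m), for 0.2 s.
At the end, for the whole second after the job is handed in: The steel bush lies at rest in the catch tray (centre 50 to 131 mm past the hinge line, less than 50 mm above the worktop), both flaps hang shut (under 0.08 rad), and the disc is within 12 mm of where it was (all of step 2 and y of bush_center in the frame of chute between -0.063 and 0.063 m and linear speed of bush below 0.02 m/s and value of joint each of flap_left, flap_right below 0.08 rad and distance of disc_center from where it was at the start of the episode below 0.012 m); the robot touches nothing.
It fails at once if the bush is lifted more than 12 mm off the bed (z of bush_center in the frame of chute above 0.096 m).
It fails at once if the disc is moved more than 12 mm (distance of disc_center from where it was at the start of the episode above 0.012 m).
It fails at once if the flap of the disc's lane is opened ((y of disc_center in the frame of chute above 0 m and value of joint flap_left above 0.25 rad) or (y of disc_center in the frame of chute below 0 m and value of joint flap_right above 0.25 rad)).
It fails at once if the brass bush or the V-block is moved more than 15 mm (distance of any of brass_bush, vee from where it was at the start of the episode above 0.015 m).
It also fails if it takes over 35 s, if anything falls off the work surface, if the arm or the gripper's body presses on something with over 40 N, if the wrist force passes 120 N, or if a joint passes its speed limit or range.

## Working session

There is one attempt and no reset: what is moved stays moved. The work goes in short steps, each a Python script; the robot and the scene stay as the last script left them, time stands still between calls to the robot, and variables do not carry over. Pictures are saved under pics/ and viewed, at most 10 in all, crops included, and the job is handed in when it is done.

```bash
mkdir -p pics; cat > h.py <<'E'
import numpy as np, cv2
from bench import env, kinematics, monitor, eyes, job
def grab(n,save=None):
    f=eyes.grab_frame(n)
    if save: cv2.imwrite(f'pics/{save}.png',f['frame'][:,:,::-1])
    return f
def ray(f,u,v):
    K=np.array(f['mtx']);d=np.array([(u-K[0,2])/K[0,0],(v-K[1,2])/K[1,1]])
    s=d.copy()
    for _ in range(20): s=d/(1+f['k1']*(s@s))
    V=np.array(f['view']);R=V[:3,:3]
    return -R.T@V[:3,3], R.T@np.array([s[0],s[1],1])
def onz(f,u,v,z):
    o,d=ray(f,u,v);return o+d*(z-o[2])/d[2]
def proj(f,p):
    V=np.array(f['view']);c=V[:3,:3]@np.array(p)+V[:3,3];s=c[:2]/c[2];s=s*(1+f['k1']*(s@s));K=np.array(f['mtx'])
    return s[0]*K[0,0]+K[0,2],s[1]*K[1,1]+K[1,2]
E
python3 - <<'E'
from h import *
for n in('scene','top'):
    f=grab(n,n+'0');print(n,ray(f,280,210),f['k1'],f['mtx'][0])
a=np.hstack([cv2.imread('pics/scene0.png'),cv2.imread('pics/top0.png')])
E
```

```text
scene (array([-0.1543844 ,  0.39827975,  0.97264136]), array([ 0.56667531, -0.46318947, -0.6815505 ])) 0.055134523783892775 [533.45599086   0.         276.47842368]
top (array([ 0.32275367, -0.18702902,  1.40465582]), array([ 0.18141039,  0.02590903, -0.98307777])) -0.06473915958901016 [522.53498012   0.         280.01275627]
```

View pics/scene0.png

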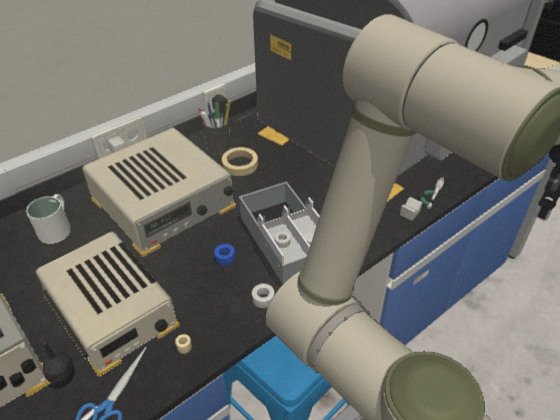

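View pics/top0.png

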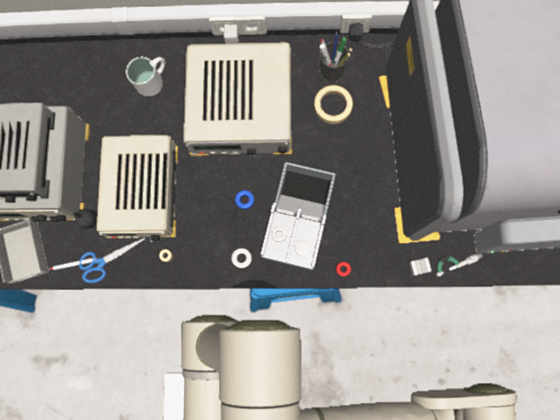

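The scene shows these ring-like things (top image pixels):
- grey ring in the left lane at (279,233)
- larger white-grey ring on the worktop at (241,258)
- blue ring at (244,199)
- red ring at (344,269)
- brass bush at (165,255)
- tape roll at (333,103)

The target is the grey ring in the lane. I'll check it in a close crop.

```bash
python3 - <<'E'
from h import *
t=cv2.imread('pics/top0.png')[155:275,225:355]
cv2.imwrite('pics/crop.png',cv2.resize(t,None,fx=5,fy=5,interpolation=cv2.INTER_CUBIC)[:600])
f=grab('top')
for n,uv in dict(ring=(279,233),white=(241,258)).items(): print(n,onz(f,*uv,.093 if n=='ring' else .02))
E
```

```text
ring [ 0.50557125 -0.14954988  0.093     ]
white [ 0.44965858 -0.04596011  0.02      ]
```

View pics/crop.png

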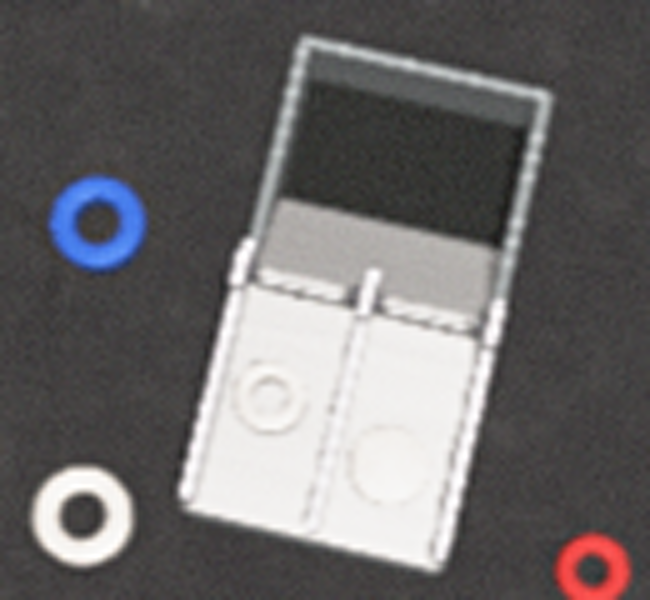

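The close crop shows a grey ring with a bore in the left lane at crop (269,396), a flat disc in the right lane at (388,466), and both flaps at about y=290-310. That confirms the choice. Next I'll fit the chute pose from its corners and posts.

```bash
python3 - <<'E'
from h import *
from scipy.optimize import least_squares
f=grab('top')
C=[((-.12,.0675,.105),(183,503)),((-.12,-.0675,.105),(441,569)),((.136,.0675,.08),(303,37)),((.136,-.0675,.08),(551,93)),
((0,.065,.122),(243,262)),((0,0,.122),(369,291)),((0,-.065,.122),(494,322))]
W=np.array([onz(f,225+c[0]/5-.4,155+c[1]/5-.4,p[2])[:2] for p,c in C]);P=np.array([p[:2] for p,_ in C])
def T(q,p): c,s=np.cos(q[2]),np.sin(q[2]);return np.asarray(p)@np.array([[c,s],[-s,c]])+q[:2]
r=least_squares(lambda q:(T(q,P)-W).ravel(),[.57,-.2,0])
print(r.x,(r.fun.reshape(-1,2)*1e3).round(1))
q=r.x;c,s=np.cos(q[2]),np.sin(q[2])
for n,uv,z in(('bush',(269,396),.093),('disc',(388,466),.084)):
    w=onz(f,225+uv[0]/5-.4,155+uv[1]/5-.4,z)[:2];print(n,w,(w-q[:2])@np.array([[c,-s],[s,c]]))
np.save('q.npy',q)
# IK checks
from scipy.spatial.transform import Rotation as R
for a in(0,np.pi/2,-np.pi/2,np.pi):
    o=(R.from_euler('z',q[2]+a)*R.from_euler('x',np.pi)).as_quat()
    for x in(-.1,0,.015):
        p=T(q,[x,.0325]); print(a,x,p,[None if j is None else np.round(j,2) for j in[kinematics.ik([*p,.084],o)]])
print(monitor.sense()['ee_rot'])
E
```

```text
[ 0.54923631 -0.19842084 -0.24677873] [[ 0.9  1.5]
 [ 1.9 -1.4]
 [ 2.5  0.4]
 [ 1.5 -1.5]
 [-2.2  0.9]
 [-2.6  0.6]
 [-2.1 -0.5]]
bush [ 0.50354183 -0.14801709] [-0.05662284  0.03771442]
disc [ 0.4683458  -0.20792268] [-0.07611876 -0.02897404]
0 -0.1 [ 0.46020503 -0.14247729] [array([-0.54,  0.4 ,  1.81, -0.  ,  0.94,  1.27])]
0 0 [ 0.55717546 -0.16690545] [array([-0.49,  0.58,  1.5 , -0.  ,  1.06,  1.33])]
0 0.015 [ 0.57172103 -0.17056967] [array([-0.49,  0.61,  1.45, -0.  ,  1.08,  1.33])]
1.5707963267948966 -0.1 [ 0.46020503 -0.14247729] [array([-0.54,  0.4 ,  1.81, -0.  ,  0.94, -0.3 ])]
1.5707963267948966 0 [ 0.55717546 -0.16690545] [array([-0.49,  0.58,  1.5 ,  0.  ,  1.06, -0.25])]
1.5707963267948966 0.015 [ 0.57172103 -0.17056967] [array([-0.49,  0.61,  1.45,  0.  ,  1.08, -0.24])]
-1.5707963267948966 -0.1 [ 0.46020503 -0.14247729] [array([-0.54,  0.4 ,  1.81, -0.  ,  0.94,  2.84])]
-1.5707963267948966 0 [ 0.55717546 -0.16690545] [None]
-1.5707963267948966 0.015 [ 0.57172103 -0.17056967] [None]
3.141592653589793 -0.1 [ 0.46020503 -0.14247729] [array([-0.54,  0.4 ,  1.81,  0.  ,  0.94, -1.87])]
3.141592653589793 0 [ 0.55717546 -0.16690545] [array([-0.49,  0.58,  1.5 ,  0.  ,  1.06, -1.82])]
3.141592653589793 0.015 [ 0.57172103 -0.17056967] [array([-0.49,  0.61,  1.45,  0.  ,  1.08, -1.81])]
[ 9.93581286e-01  1.13119779e-01  4.75889379e-05 -3.75533049e-04]
```

```bash
cat >> h.py <<'E'
from scipy.spatial.transform import Rotation as R
q=np.load('q.npy')
def W(x,y,z):
    c,s=np.cos(q[2]),np.sin(q[2]);return [q[0]+c*x-s*y,q[1]+s*x+c*y,z]
O=(R.from_euler('z',q[2])*R.from_euler('x',np.pi)).as_quat()
E
python3 - <<'E'
from h import *
env.close_gripper()
env.reach(W(-.104,.0345,.22),O)
env.movel(W(-.104,.0345,.13),.12)
print(env.movel(W(-.104,.0345,.081),.05,guard=6))
s=monitor.sense();print(s['clock'],s['position'],s['contact_force'],s['finger_gap'])
a=grab('top');b=grab('scene')
A=cv2.resize(a['frame'][150:280,220:350],(400,400),interpolation=cv2.INTER_CUBIC)
B=cv2.resize(b['frame'][170:300,220:350],(400,400),interpolation=cv2.INTER_CUBIC)
cv2.imwrite('pics/s1.png',np.hstack([A,B])[:,:,::-1])
E
```

```text
False
4.825 [ 0.45698972 -0.13967095  0.08128967] [ 1.13941912 -0.01994717  1.12606636] -0.0005445480191060977
```

View pics/s1.png

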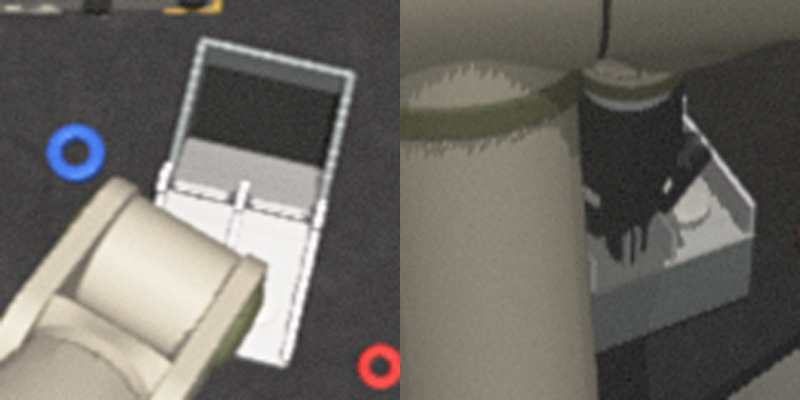

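The fingers stand low in the left lane (right half, around (630,245)). The disc at (692,210) is untouched and the bush is hidden behind the arm. No contact force, so I'll push now.

```bash
python3 - <<'E'
from h import *
for x,v in((-.03,.05),(-.006,.04),(.001,.03)):
    g=env.movel(W(x,.0345,.081),v,guard=20)
    s=monitor.sense();print(g,s['clock'],x,np.round(s['contact_force'],2))
    if g: break
env.hold(.5)
print(np.round(monitor.sense()['contact_force'],2))
a=grab('top');b=grab('scene')
A=cv2.resize(a['frame'][150:280,220:350],(400,400),interpolation=cv2.INTER_CUBIC)
B=cv2.resize(b['frame'][170:300,220:350],(400,400),interpolation=cv2.INTER_CUBIC)
cv2.imwrite('pics/s2.png',np.hstack([A,B])[:,:,::-1])
E
```

```text
False 6.5583 -0.03 [ 1.05  0.4  -0.56]
False 7.3083 -0.006 [ 0.03  0.59 -0.93]
False 7.6917 0.001 [-0.54 -1.52 -0.12]
[-0.01 -0.17 -0.52]
```

View pics/s2.png

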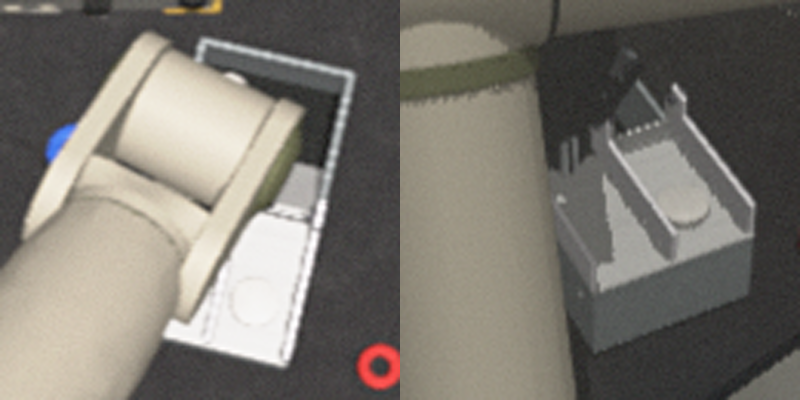

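The top view (left half) shows a light arc of the bush at (235,78) inside the tray, and the disc hasn't moved. I'll draw back and lift.

```bash
python3 - <<'E'
from h import *
print(env.movel(W(-.06,.0345,.081),.06,guard=20))
env.movel(W(-.06,.0345,.22),.12)
env.reach([.3,-.42,.25],O)
env.hold(.5)
print(monitor.sense()['clock'])
a=grab('top');b=grab('scene')
A=cv2.resize(a['frame'][150:280,220:350],(400,400),interpolation=cv2.INTER_CUBIC)
B=cv2.resize(b['frame'][170:300,220:350],(400,400),interpolation=cv2.INTER_CUBIC)
cv2.imwrite('pics/s3.png',np.hstack([A,B])[:,:,::-1])
E
```

```text
False
12.5417
```

View pics/s3.png

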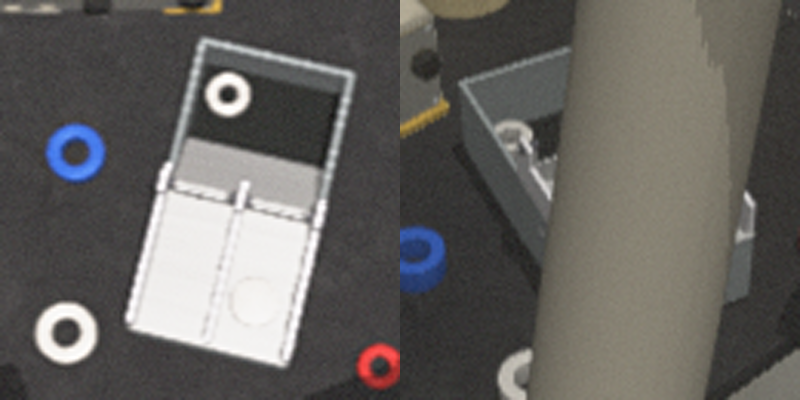

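The bush lies flat in the tray at (228,94), both flaps look shut at around (200,195) and (278,212), and the disc at (255,300) is where it was.

```bash
python3 -c "
from h import *
print(job.hand_in())"
```

```text
the job is handed in; nothing more can be done
None
```

I pushed the steel bush through the left flap into the catch tray and handed the job in; the last picture showed both flaps shut and the disc unmoved, but the hand-in gave no verdict.

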